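# Follow the plug out of a lock barrel

### The arm

A 6-joint arm with a two-finger parallel gripper is mounted at the origin on the work surface. World frame = base frame: x ahead of the robot, y to its left, z up, the work surface at z = 0. Lengths are in m, angles in degrees, forces in N, time in s.
With the tool pointing down it reaches from about 0.4 to 0.825 m from the base axis. Payload 7 kg.
Tool frame: the origin (TCP) lies at the very end of the fingers, on their centre line; the grasp point (between the pads) lies 19 mm behind it (ctrl.grip_point_offset is the distance from the TCP to the grasp point, in m); x points along the fingers, z is the direction in which the jaws open and shut, and the axes are right-handed (so a half turn about x gives the same grasp; the last joint's range is limited). The gripper opens to 88 mm and grips with 3 to 60 N. Pads are 19 mm wide; open, the fingers measure 130 mm over their backs; the gripper's body (78 mm by 193 mm) begins 47 mm behind the grasp point.
Start: joints at [82.282, 20.546, 0.682, 0, -70.136, -16.507], TCP at [0.277, 0.616, 0.227] pointing down, gripper open.
Joint ranges: [-176.03, 176.03], [-82.01, 121.73], [-58.28, 71.71], [-173.87, 95.51], [-174.79, -0.11], [-173.66, 173.66]. Speed limits (degrees/s): [136.94, 136.94, 172.46, 180, 180, 180].

### API

Orientations are given as [roll, pitch, yaw] about the fixed x, y, z axes, in that order (R = Rz(yaw) Ry(pitch) Rx(roll)).
In Python, from plant import get_obs, snapshot, calibration, close_job, ctrl gives the robot as it stands.
- The arm moves only by the tool move_arm, never from a script. Its argument "commands" is a list that holds one entry, the list of rows, each a list of 4 numbers: the shift along the tool's x, y, z in cm, then the turn about the tool's x in rad. In form: [[[dx, dy, dz, spin], ...]]. A call has 1 to 8 rows; each row shifts and turns the commanded pose from where the row before left it, along the tool's axes as they then stand; what a row does not reach is not made up. A row lasts 1/10 s, in which the tool goes at most 50 mm and 8.59 degrees, less where a joint would pass 70% of its speed; a pose out of reach is approached as far as the arm can. A call with a gripper value outside its range is refused whole. "jaw" is the finger opening in cm, from 0 to 8.76, set as the call begins (left out, the last holds). The fingers move at their own pace and stop on an object; the grip force is fixed at half the most. Time passes only in rows, so rows that do not move let the fingers close. It gives the time, the measured TCP pose, the force and the opening at its end, in the units of the state.
- get_obs(): the state, without advancing time (a new reading comes with each control period).
- snapshot(name): name is "scene" or "top" or "wrist"; returns (picture, depth): 400x640x3 uint8, red, green, blue; 400x640 float32, m along the optical axis (not along the pixel's ray), 0 where there is no reading.
- calibration(name): a dict with "mtx" (3x3 intrinsics, pixels), "k1" (the pictures are not rectified: a ray, as slopes to the right and down, at radius r is drawn at 1 + k1 r^2 times it, then the intrinsics apply), "T" (4x4, takes a point from camera to world coordinates); the wrist camera has in their place "tool_from_camera" (4x4, takes a point from camera to tool coordinates, whose origin is the TCP and whose axes are the tool frame's). Camera axes: x right, y up, looking along -z (the intrinsics and any distortion apply to the point x, -y, -z); pixel columns grow to the right and rows downward; lengths in m; the calibration is good to about 2 mm. A picture is of the moment at which its call begins: read the wrist's pose just before it. calibration takes no time and is no camera call.
- close_job(): hands the job in, once; it reports no verdict.
The state is a dict: "clock": time; "joint_pos": joint angles; "qvel": joint speeds; "tau": joint torques, N m; "tool_pos": TCP position; "orientation": TCP orientation; "force": force on the tool from outside, world axes, zero at the start; "moment": the same for the moment, N m; "opening": finger opening in m.
Only numpy, scipy, OpenCV 4.12 (cv2) and the standard library are available. Lean on these libraries where they do the work, as an engineer would, in place of code of your own. Each camera call takes 0.05 s, during which the arm holds its last target. There are 200 camera calls.

### The job

I am re-keying the lock of this office: its brass barrel is nipped in the vice, rear end up, with the plug already free to come out of the lower end. Take the thickest follower rod out of the wooden block, find the bore from above by feel, and push the plug down and out so that it drops into the dish; then let go, leaving the follower standing in the bore in the plug's place (it keeps the spring pins back) with its lower end about level with the barrel's lower face. The barrel is held only lightly so as not to mark it, so press gently and do not shove it down through the jaws, and leave the two thinner rods, the stamp, the spare lock and the stapler where they are.

Things in the scene. Friction and masses are not known exactly. Their poses are not given: they have to be found in the camera images.
- vice: Dark steel toolmaker's vice, fixed. Origin on the desk midway between its jaws; z up, x along the jaws (70 mm wide, x -35 to 35 mm), y across their 10 mm gap. Base 60 mm wide, 32 mm high; jaws 70 mm high; screw and bar on the -y side. A brass half profile lock barrel stands upright at the +x end of the jaws, held by its flat housing; its round part hangs beyond them, over the dish.
- bore_guess (a point): Fixed to the vice at x 51.3, y 0, z 84 mm, same axes: where the bore's mouth should be. The barrel was set by hand: the upright 14 mm through bore's axis is at y = 0 but anywhere within 6.5 mm of this point along x, not measured. The rim and the housing's top, both at this height, are one flat face from 28 mm on the axis's -x side (10 mm wide) to 9 mm on its +x side (18 mm round).
- face_guess (a point): Same, on the barrel's lower face, 36 mm lower. The plug is a 13 mm brass cylinder, 36.5 mm long, with a 16 mm head sticking out below. Its upper end is 5 to 9 mm below the rim: an open well. Five spring pins 13 to 29 mm below the rim press on it from -x; it slides stiffly (5 to 15 N) until past the last one, then falls. The pins also hold the follower wherever it is left.
- barrel (a joint): How far the lock barrel has slipped down through the jaws, in m: 0 as clamped. It slips if pressed down with more than about 22 N, for instance by a rod standing on its rim.
- follower_mid (a point): Middle of the follower, a plain aluminium rod 13 mm across, 120 mm long, about 50 g, flat ends, lower edge bevelled 1 mm; z along the rod, up. Thickest of three upright rods of equal length in the wooden block; stands in an end hole 30 mm deep, 90 mm of it showing, its top 130 mm above the desk.
- block: Wooden block, 130 mm (x) by 40 mm (y) by 40 mm high, fixed to the desk; origin under its centre. Three rods stand in holes along its x axis: the follower at x = -44 mm, the others at x = 0 and x = 44 mm, all y = 0, all 130 mm high over the desk.
- dish: Grey plastic parts dish, 74 by 90 mm, 14 mm high, floor 4 mm above the desk, fixed on the desk beside the +x side of the vice under the barrel, origin under its centre, which is at x = 68.5, y = 0 mm of the vice.
- rod_mid: The middle rod in the block, 10 mm across, 120 mm long; origin at its lower end. Too thin for this barrel; leave it.
- rod_thin: The thin rod in the block, 8.5 mm across, 120 mm long; origin at its lower end. Leave it.
- stamp: Self-inking hand stamp, black and steel, 46 by 62 mm, 82 mm high; origin under its centre. Bystander; leave it.
- spare_lock: Complete double profile lock cylinder of brass lying on its side, 60 mm long; origin under its middle. Bystander; leave it.
- stapler: Black and steel stapler, 36 by 135 mm, 43 mm high; origin under its centre. Bystander; leave it.
Mind the look-alikes: they are no part of the job. Several things have the shape of the dish; the one meant has the colours described above.

How it is judged (in metres and radians):
On the way:
1. the follower's lower end has entered the bore, more than 4 mm below the rim, with the plug still in the barrel (x of follower_mid in the frame of vice between 0.04 and 0.063 m and y of follower_mid in the frame of vice between -0.007 and 0.007 m and angle between follower_mid's own z axis and vertical below 0.12 rad and z of follower_mid in the frame of vice below 0.14 m and not (contact force between dish and anything else above 0.15 N)), for 0.1 s.
At the end, for the whole second after the job is handed in: The plug rests in the dish. The follower stands upright in the bore, released, its lower end at most 10 mm above or 6 mm below the barrel's lower face (48 mm over the desk). The barrel has slipped at most 2 mm, no bystander has moved 20 mm (x of follower_mid in the frame of vice between 0.04 and 0.063 m and y of follower_mid in the frame of vice between -0.007 and 0.007 m and angle between follower_mid's own z axis and vertical below 0.12 rad and z of follower_mid in the frame of vice between 0.102 and 0.118 m and contact force between dish and anything else above 0.15 N); the robot touches nothing.
It fails at once if the barrel is shoved more than 2 mm down through the jaws (value of joint barrel above 0.002 m).
It fails at once if a thinner rod, the stamp, the spare lock or the stapler is moved by more than 20 mm (distance of any of stamp, spare_lock, stapler, rod_mid, rod_thin from where it was at the start of the episode above 0.02 m).
It also fails if it takes over 64 s, if anything falls off the work surface, if the arm or the gripper's body presses on something with over 40 N, if the wrist force passes 120 N, or if a joint passes its speed limit or range.

## Working session

There is one attempt and no reset: what is moved stays moved. The work goes in short steps, Python scripts to look and compute and a tool call to move; the robot and the scene stay as the last step left them, time stands still between calls to the robot, and variables do not carry over. Pictures are saved under pics/ and viewed, about 8 in all and at most 12, crops included, and the job is handed in when it is done.

Besides the shell and the picture viewer there is one more tool, called after "Emit:" as a command line: name --argument value ..., lists and objects as JSON in quotes. move_arm: Moves the arm, as the interface text tells. Its arguments: {"type":"object","properties":{"commands":{"type":"array"},"jaw":{"type":"number"}},"required":["commands"]}

```bash
mkdir -p pics; ls
cat > h.py <<'E'
import numpy as np, cv2
from plant import get_obs, snapshot, calibration, close_job, ctrl
from scipy.spatial.transform import Rotation as R
def toolT(o):
    T=np.eye(4);T[:3,:3]=R.from_euler('xyz',o['orientation'],degrees=True).as_matrix();T[:3,3]=o['tool_pos'];return T
def snap(n,fn=None):
    o=get_obs();p,d=snapshot(n);c=calibration(n)
    T=c['T'] if 'T' in c else toolT(o)@np.array(c['tool_from_camera'])
    np.savez(f'{fn or n}.npz',p=p,d=d,T=T,K=c['mtx'],k1=c['k1'])
    cv2.imwrite(f'pics/{fn or n}.png',p[:,:,::-1]);return p,d
def load(fn):
    return np.load(fn+'.npz')
def rays(s,uv):
    uv=np.atleast_2d(np.asarray(uv,float))
    q=cv2.undistortPoints(uv.reshape(-1,1,2),np.array(s['K'],float),np.array([float(s['k1']),0,0,0,0]))[:,0]
    # cv2 model: distorted = u(1+k1 r^2), same as given
    d=np.c_[q[:,0],-q[:,1],-np.ones(len(q))]
    return s['T'][:3,3],d@s['T'][:3,:3].T
def onplane(s,uv,z):
    o,d=rays(s,uv);return o+d*((z-o[2])/d[:,2])[:,None]
def depthpt(s,uv):
    o,d=rays(s,uv);uv=np.atleast_2d(uv).astype(int)
    return o+d*s['d'][uv[:,1],uv[:,0]][:,None]
E
python3 - <<'E'
from h import *
print({k:np.round(v,3).tolist() if not isinstance(v,float) else v for k,v in get_obs().items()})
for n in('scene','top','wrist'): snap(n); s=load(n); print(n,s['T'].round(3).tolist(),s['K'].round(1).tolist(),s['k1'])
a=load('scene')['p'];b=load('top')['p'];cv2.imwrite('pics/both.png',cv2.resize(np.vstack([a,b]),(640,800))[:, :, ::-1])
E
```

```text
pics
{'clock': 0.0, 'joint_pos': [82.28, 20.593, 0.634, -0.02, -70.136, -16.509], 'qvel': [-0.068, -0.027, 0.015, 0.051, -0.017, 0.012], 'tau': [-0.0, -58.271, 29.306, 6.997, 0.007, -0.0], 'tool_pos': [0.277, 0.615, 0.226], 'orientation': [5.088, 89.904, -109.147], 'force': [0.788, -0.571, -0.059], 'moment': [0.005, 0.032, -0.018], 'opening': 0.08752313757728916}
scene [[0.853, -0.306, 0.422, 0.91], [0.521, 0.49, -0.698, -0.558], [0.007, 0.816, 0.578, 0.577], [0.0, 0.0, 0.0, 1.0]] [[389.0, 0.0, 316.9], [0.0, 389.0, 193.5], [0.0, 0.0, 1.0]] -0.06945089162074888
top [[-0.029, 0.982, -0.185, 0.344], [-0.999, -0.025, 0.023, 0.034], [0.018, 0.185, 0.983, 1.274], [0.0, 0.0, 0.0, 1.0]] [[463.5, 0.0, 324.9], [0.0, 463.5, 201.7], [0.0, 0.0, 1.0]] -0.10186838831968598
wrist [[-0.411, 0.872, 0.266, 0.349], [-0.912, -0.393, -0.118, 0.583], [0.001, -0.291, 0.957, 0.383], [0.0, 0.0, 0.0, 1.0]] [[326.9, 0.0, 321.3], [0.0, 326.9, 198.3], [0.0, 0.0, 1.0]] -0.03534732180268088
```

View pics/scene.png

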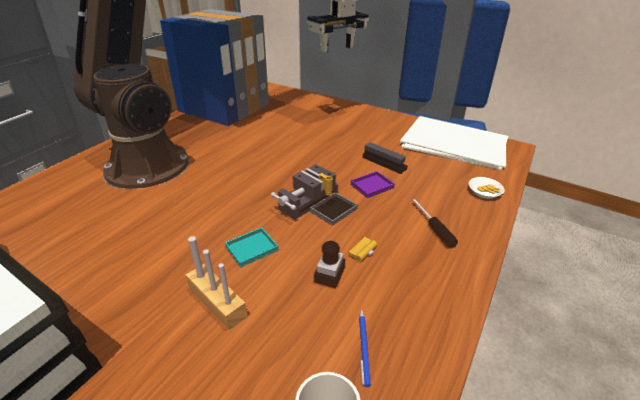

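View pics/top.png

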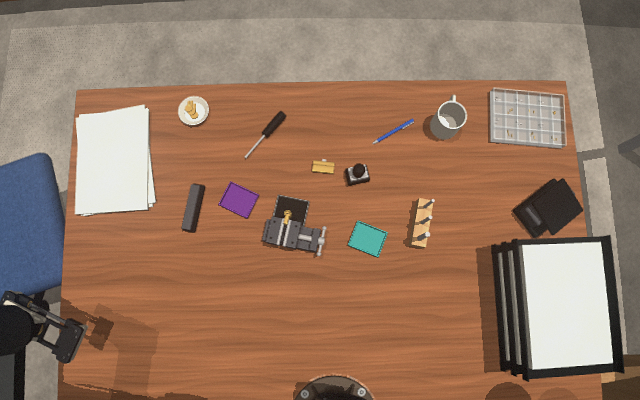

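The scene shows the rod block at (215,295), its thickest rod at the far-left end (197,258). The vice is at (305,190) with the brass barrel at (327,184), and the dark grey dish at (333,208). The teal (251,246) and purple (372,184) dishes are look-alikes: only the dark one is grey and lies under the barrel. I'll confirm with an enlarged crop and measure.

Run:
```python
from h import *
a=load('scene');b=load('top')
c1=cv2.resize(a['p'][225:330,170:260],None,fx=4,fy=4,interpolation=cv2.INTER_CUBIC)
c2=cv2.resize(b['p'][185:265,255:335],None,fx=5,fy=5,interpolation=cv2.INTER_CUBIC)
c3=cv2.resize(b['p'][190:255,402:442],None,fx=5,fy=5,interpolation=cv2.INTER_CUBIC)
H=425;im=np.zeros((H,1000,3),np.uint8)
x=0
for c in(c1,c2,c3):
    im[:min(H,c.shape[0]),x:x+c.shape[1]]=c[:H];x+=c.shape[1]
im=im[:,:x];f=min(1,800/x);print(im.shape,f)
cv2.imwrite('pics/crop1.png',cv2.resize(im,None,fx=f,fy=f,interpolation=cv2.INTER_AREA)[:,:,::-1])
# heights in top view
for nm,uvs in dict(block=[(422,222)]).items():
    pass
d=b['d']
v,u=np.mgrid[190:255,402:442];P=depthpt(b,np.c_[u.ravel(),v.ravel()])
m=(P[:,2]>.11)&(P[:,2]<.15);print('rodtops',m.sum())
n,l,st,cen=cv2.connectedComponentsWithStats(m.reshape(u.shape).astype(np.uint8))
for i in range(1,n): print(cen[i]+[402,190],st[i,4],P[(l==i).ravel()].mean(0).round(4))
m=(P[:,2]>.03)&(P[:,2]<.046);q=P[m];print('block',cv2.minAreaRect((q[:,:2]*1000).astype(np.float32)),np.median(q[:,2]))
v,u=np.mgrid[185:265,255:335];P=depthpt(b,np.c_[u.ravel(),v.ravel()])
m=(P[:,2]>.06)&(P[:,2]<.078);q=P[m];print('jaws',cv2.minAreaRect((q[:,:2]*1000).astype(np.float32)),np.median(q[:,2]))
m=(P[:,2]>.078)&(P[:,2]<.1);q=P[m];print('barrel',cv2.minAreaRect((q[:,:2]*1000).astype(np.float32)),np.median(q[:,2]),len(q))
```

```text
(425, 960, 3) 0.8333333333333334
rodtops 65
[432.  200.5] 16 [ 0.5563 -0.2654  0.125 ]
[429.2  217.35] 20 [ 0.5131 -0.255   0.1255]
[426.48275862 234.27586207] 29 [ 0.4702 -0.2448  0.1266]
block ((513.7064819335938, -256.14105224609375), (42.22538375854492, 130.78985595703125), 76.43219757080078) 0.039699223818173035
jaws ((496.27960205078125, 84.16426849365234), (147.26174926757812, 90.41143035888672), 77.22612762451172) 0.06964819275197065
barrel ((531.33984375, 107.41184997558594), (16.482234954833984, 35.106605529785156), 83.73676300048828) 0.08317432110304246 53
```

View pics/crop1.png

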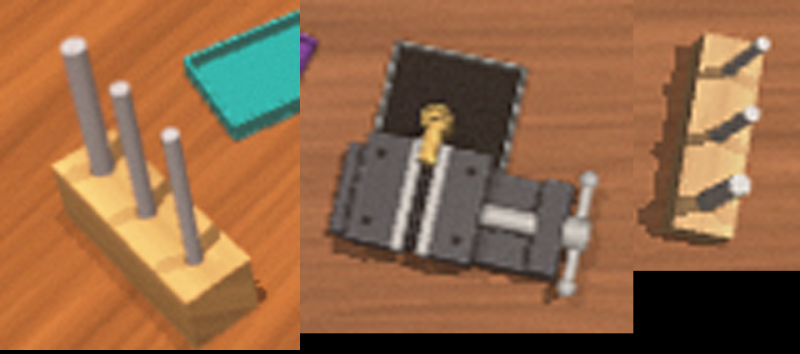

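The crops confirm it. The follower is the rod at the near-robot end of the block: widest of the three, top at px (426,234) in the top view, about (0.470, -0.245). The barrel rim is at about (0.535, 0.105), over the dark grey dish. I'll go over the vice first for a wrist look.

Emit:
move_arm --commands '[[[0.2,3.7,3.0,0],[0.2,3.7,3.0,0],[0.2,3.7,3.0,0],[0.2,3.7,3.0,0],[0.2,3.7,3.0,0],[0.2,3.7,3.0,0],[0.2,3.7,3.0,0],[0.2,3.7,3.0,0]]]'

```text
clock: 0.95
tool_pos: [0.4488, 0.2734, 0.2106]
orientation: [172.4, 90.0, 58.2]
force: [1.1, 0.6, 0.1]
opening: 0.0876
```

Emit:
move_arm --commands '[[[0.2,3.7,3.0,0],[0.2,3.7,3.0,0],[0.2,3.7,3.0,0],[0.2,3.7,3.0,0],[0.5,0,0,-0.1],[0.5,0,0,-0.09],[0,0,0,0],[0,0,0,0]]]'

```text
clock: 1.75
tool_pos: [0.5341, 0.105, 0.1925]
orientation: [-37.7, 90.0, -141.2]
force: [-0.4, 0.1, -0.2]
opening: 0.0878
```

Run:
```python
from h import *
o=get_obs();print(o['clock'],o['tool_pos'],o['orientation'],o['force'],np.round(o['joint_pos'],1))
snap('wrist','w1');s=load('w1');print(s['T'][:3,3])
```

```text
1.75 [0.53406376 0.10503756 0.19251986] [ -37.68671677   89.9744585  -141.1672308 ] [-0.42057915  0.12786371 -0.23564471] [ 31.8   9.8 -18.7   0.  -61.5  44.8]
[0.61069149 0.08718971 0.349843  ]
```

View pics/w1.png

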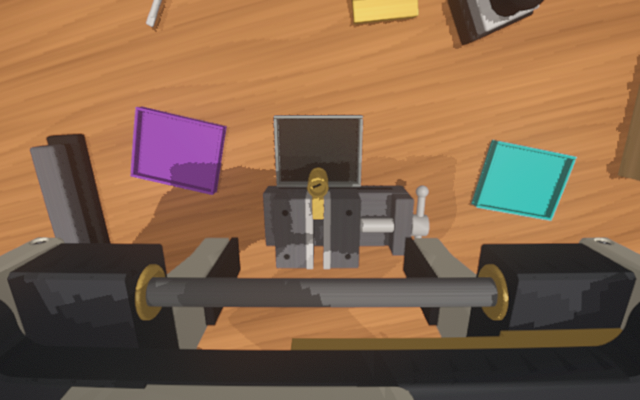

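Wrist view: brass barrel at (318,185) with its bore mouth at about (317,182), jaws below it, and the grey dish at (318,150). Now I'll measure the barrel.

Run:
```python
from h import *
s=load('w1');p=s['p']
hsv=cv2.cvtColor(p,cv2.COLOR_RGB2HSV)
x0,y0,x1,y1=300,160,336,225
m=((hsv[...,0]>15)&(hsv[...,0]<32)&(hsv[...,1]>110)&(hsv[...,2]>60)).astype(np.uint8)
mm=np.zeros_like(m);mm[y0:y1,x0:x1]=m[y0:y1,x0:x1]
v,u=np.nonzero(mm);P=onplane(s,np.c_[u,v],.084)[:,:2]
print(len(u),u.min(),u.max(),v.min(),v.max(),cv2.minAreaRect((P*1000).astype(np.float32)))
# dish floor corners rim z=.014 ; jaw stuff from depth
v,u=np.mgrid[180:275,262:362];D=depthpt(s,np.c_[u.ravel(),v.ravel()])
q=D[(D[:,2]>.066)&(D[:,2]<.074)];print('jaws',cv2.minAreaRect((q[:,:2]*1000).astype(np.float32)),len(q))
q=D[(D[:,2]>.078)&(D[:,2]<.09)];print('barrel',cv2.minAreaRect((q[:,:2]*1000).astype(np.float32)),len(q),np.median(q[:,2]))
print('dish corners',onplane(s,[(275,116),(362,116),(360,185),(275,186)],.014).round(4))
c=cv2.resize(p[160:275,262:365],None,fx=6,fy=6,interpolation=cv2.INTER_CUBIC)[:600]
cv2.imwrite('pics/c2.png',c[:,:,::-1])
```

```text
788 307 328 167 219 ((536.6892700195312, 108.18486022949219), (17.695810317993164, 45.79948043823242), 76.49861145019531)
jaws ((502.0582275390625, 117.41678619384766), (80.2138671875, 87.32213592529297), 76.6502685546875) 5249
barrel ((531.465087890625, 109.36576080322266), (17.795093536376953, 34.176517486572266), 76.9179458618164) 406 0.08305510782394021
dish corners [[0.6057 0.1359 0.014 ]
 [0.5853 0.0513 0.014 ]
 [0.5159 0.0676 0.014 ]
 [0.5359 0.1556 0.014 ]]
```

View pics/c2.png

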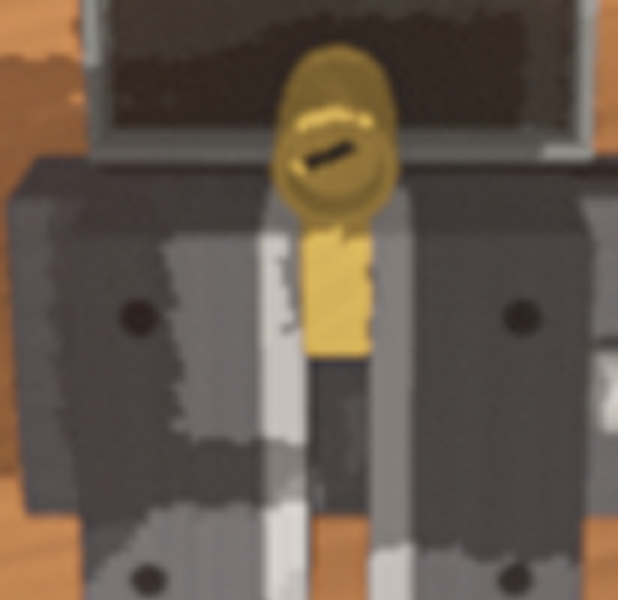

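Run:
```python
from h import *
s=load('w1');a=np.radians(-13.3);ex=np.array([np.cos(a),np.sin(a)]);ey=np.array([-ex[1],ex[0]])
px=lambda x,y:(262+x/6-.42,160+y/6-.42)
t=onplane(s,px(338,355),.084)[0,:2];print('tail',t,'bore from tail',t+.028*ex)
for n,q in dict(rimL=(274,160),rimR=(398,160),bottom=(335,225),holesz=(335,160),innerTop=(335,107)).items(): print(n,onplane(s,px(*q),.084)[0,:2].round(4))
# vice: jaw end +x edge at z=.07 and gap middle
print('jaw end mid',onplane(s,px(335,234),.07)[0,:2], 'holes',onplane(s,[px(139,318),px(523,318),px(149,579),px(515,579)],.07)[:,:2].round(4).tolist())
# block rods from top view z=.13
b=load('top')
print('rod tops',onplane(b,[(432,200.5),(429.2,217.35),(426.5,234.3)],.13)[:,:2].round(4).tolist())
c=load('scene')
hs=c['p'][225:330,170:260]
px4=lambda x,y:(170+x/3.333-.4,225+y/3.333-.4)
print('scene tops',onplane(c,[px4(73,46),px4(120,89),px4(171,134)],.13)[:,:2].round(4).tolist())
# two-ray closest
for uv1,uv2 in(((426.5,234.3),px4(73,46)),):
    o1,d1=rays(b,uv1);o2,d2=rays(c,uv2);A=np.c_[d1[0],-d2[0]];k=np.linalg.lstsq(A,o2-o1,rcond=None)[0];print(o1+k[0]*d1[0],o2+k[1]*d2[0])
```

```text
tail [0.51458646 0.11321023] bore from tail [0.54183547 0.10676884]
rimL [0.545  0.1151]
rimR [0.5409 0.0982]
bottom [0.5337 0.109 ]
holesz [0.543  0.1067]
innerTop [0.5504 0.1049]
jaw end mid [0.52832612 0.11046908] holes [[0.5223, 0.1424], [0.5088, 0.086], [0.4798, 0.1525], [0.4664, 0.0963]]
rod tops [[0.5554, -0.2641], [0.5124, -0.2538], [0.4698, -0.2441]]
scene tops [[0.4697, -0.2452], [0.5131, -0.2554], [0.5558, -0.2648]]
[ 0.46982659 -0.24419008  0.12944576] [ 0.46924135 -0.24486907  0.12954689]
```

Emit:
move_arm --commands '[[[0,0.24,4.44,0],[0,0.24,4.44,0],[0,0.24,4.44,0],[0,0.24,4.44,0],[0,0.24,4.44,0],[0,0.24,4.44,0],[0,0.24,4.44,0],[0,0.24,4.44,0]]]'

```text
clock: 2.6
tool_pos: [0.4708, -0.2462, 0.1933]
orientation: [92.3, 89.9, -11.1]
force: [2.0, -0.3, -1.5]
opening: 0.0879
```

Emit:
move_arm --commands '[[[0,0,0,0],[0,0,0,0],[0,0,0,0]]]'

```text
clock: 2.9
tool_pos: [0.4712, -0.2443, 0.1927]
orientation: [111.0, 90.0, 7.7]
force: [-1.0, -0.7, -0.0]
opening: 0.0873
```

Run:
```python
from h import *
o=get_obs();print(o['clock'],o['tool_pos'],o['orientation'],o['force'])
snap('wrist','w2');s=load('w2')
v,u=np.mgrid[0:400,0:640];P=depthpt(s,np.c_[u.ravel(),v.ravel()])
m=(P[:,2]>.12)&(P[:,2]<.14)&(np.hypot(P[:,0]-.513,P[:,1]+.254)<.08)&(s['d'].ravel()>0)
n,l,st,cen=cv2.connectedComponentsWithStats(m.reshape(u.shape).astype(np.uint8))
for i in range(1,n):
    if st[i,4]>20: print(cen[i].round(1),st[i],onplane(s,cen[i],.13).round(4),np.median(P[(l==i).ravel(),2]))
```

```text
2.9 [ 0.47117028 -0.24433519  0.1927494 ] [111.01305069  89.98086034   7.6642184 ] [-0.99207021 -0.69251813 -0.02663212]
[322.   83.1] [316  76  13  15 145] [[ 0.5573 -0.2647  0.13  ]] 0.12900825356536846
[322.1 150.9] [315 143  15  17 183] [[ 0.515  -0.2548  0.13  ]] 0.12919084047738308
[322.2 211.1] [314 201  18  21 297] [[ 0.4732 -0.2449  0.13  ]] 0.12901412267498513
```

Emit:
move_arm --commands '[[[3.0,0,0,0],[3.0,0,0,0],[2.5,0,0,0],[2.0,0,0,0],[0,0,0,0],[0,0,0,0]]]'

```text
clock: 3.55
tool_pos: [0.4715, -0.2442, 0.0881]
orientation: [-26.0, 90.0, -129.2]
force: [1.1, 0.9, -0.4]
opening: 0.0874
```

Emit:
move_arm --commands '[[[0,0,0,0],[0,0,0,0],[0,0,0,0],[0,0,0,0],[0,0,0,0],[0,0,0,0],[0,0,0,0],[0,0,0,0]]]' --jaw 0.5

```text
clock: 4.35
tool_pos: [0.4708, -0.245, 0.0875]
orientation: [-72.7, 90.0, -176.1]
force: [0.3, 1.0, 0.0]
opening: 0.0292
```

Emit:
move_arm --commands '[[[0,0,0,0],[0,0,0,0],[0,0,0,0],[0,0,0,0],[0,0,0,0]]]'

```text
clock: 4.85
tool_pos: [0.4709, -0.245, 0.0876]
orientation: [-175.5, 90.0, 81.1]
force: [0.6, -0.2, -1.0]
opening: 0.0121
```

Emit:
move_arm --commands '[[[0,0,0,0],[0,0,0,0],[-0.5,0,0,0],[-1,0,0,0],[-1.5,0,0,0],[-2,0,0,0],[-3,0,0,0],[-3,0,0,0]]]'

```text
clock: 5.65
tool_pos: [0.4706, -0.245, 0.1994]
orientation: [-35.4, 90.0, -138.7]
force: [1.3, -0.1, 0.4]
opening: 0.0128
```

Emit:
move_arm --commands '[[[-1,0,0,0],[0,0,0,0],[0,0,0,0]]]'

```text
clock: 5.95
tool_pos: [0.4704, -0.2447, 0.207]
orientation: [-125.7, 90.0, 131.0]
force: [-0.7, 0.4, -1.3]
opening: 0.0121
```

Emit:
move_arm --commands '[[[0,-0.15,-4.48,0],[0,-0.15,-4.48,0],[0,-0.15,-4.48,0],[0,-0.15,-4.48,0],[0,-0.15,-4.48,0],[0,-0.15,-4.48,0],[0,-0.15,-4.48,0],[0,-0.15,-4.48,0]]]'

```text
clock: 6.75
tool_pos: [0.5411, 0.1081, 0.206]
orientation: [-51.3, 89.8, -154.6]
force: [2.2, -0.3, -0.3]
opening: 0.0127
```

Emit:
move_arm --commands '[[[1.0,0,0,0],[1.0,0,0,0],[0.8,0,0,0],[0,0,0,0],[0,0,0,0]]]'

```text
clock: 7.25
tool_pos: [0.5417, 0.1054, 0.1794]
orientation: [-33.3, 90.0, -136.7]
force: [-0.1, 0.5, -0.6]
opening: 0.0122
```

Run:
```python
from h import *
o=get_obs();print(o['clock'],o['tool_pos'],o['orientation'],o['force'])
snap('wrist','w3');s=load('w3');snap('scene','s3');t=load('s3')
a=cv2.resize(s['p'][130:230,270:370],None,fx=5,fy=5,interpolation=cv2.INTER_CUBIC)
b=cv2.resize(t['p'][150:220,295:355],None,fx=5,fy=5,interpolation=cv2.INTER_CUBIC)
im=np.zeros((500,800,3),np.uint8);im[:,:500]=a;im[:350,500:]=b
cv2.imwrite('pics/c3.png',im[:,:,::-1])
```

```text
7.25 [0.54173738 0.10538875 0.17935584] [ -33.30218843   89.9559576  -136.71651744] [-0.08017138  0.50198862 -0.58849858]
```

View pics/c3.png

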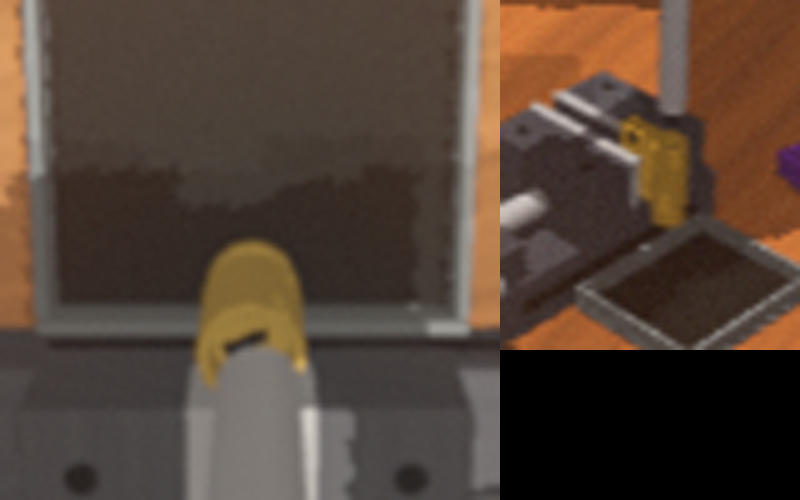

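```bash
python3 - <<'E'
from h import *
s=load('w3');a=np.radians(-13.3);ex=np.array([np.cos(a),np.sin(a)]);ey=np.array([-ex[1],ex[0]])
px=lambda x,y:(270+x/5-.4,130+y/5-.4)
pr=lambda n,p:print(n,p.round(4),'vx',(p@ex).round(4),'vy',(p@ey).round(4))
z=.1018
pr('rodfront',onplane(s,px(259,350),z)[0,:2]);pr('rod L',onplane(s,px(213,385),z)[0,:2]);pr('rod R',onplane(s,px(305,385),z)[0,:2])
pr('tcp',get_obs()['tool_pos'][:2])
pr('rimL',onplane(s,px(199,345),.084)[0,:2]);pr('rimR',onplane(s,px(306,345),.084)[0,:2]);pr('rim front (outer)',onplane(s,px(252,300),.084)[0,:2])
pr('bore est w1',np.array([.5418,.1068]))
E
python3 - <<'E'
import sys;sys.path.insert(0,'.')
E
```

```text
rodfront [0.5477 0.1043] vx 0.509 vy 0.2276
rod L [0.544  0.1124] vx 0.5035 vy 0.2345
rod R [0.5407 0.0989] vx 0.5035 vy 0.2206
tcp [0.5422 0.1059] vx 0.5033 vy 0.2278
rimL [0.5455 0.1148] vx 0.5044 vy 0.2372
rimR [0.5414 0.098 ] vx 0.5044 vy 0.2199
rim front (outer) [0.5508 0.1047] vx 0.5119 vy 0.2287
bore est w1 [0.5418 0.1068] vx 0.5027 vy 0.2286
```

The picture shows the rod end about 18 mm above the rim, centred along x to within about 0.5 mm and 1 mm off in y. I'll correct that and then feel down.

Emit:
move_arm --commands '[[[0.8,0,-0.1,0],[0.6,0,0,0],[0,0,0,0],[0,0,0,0],[0,0,0,0]]]'

```text
clock: 7.85
tool_pos: [0.5423, 0.1075, 0.1657]
orientation: [97.3, 90.0, -6.0]
force: [0.4, 0.1, -1.0]
opening: 0.0124
```

Emit:
move_arm --commands '[[[0.1,0,0,0],[0.1,0,0,0],[0.1,0,0,0],[0.1,0,0,0],[0,0,0,0]]]'

```text
clock: 8.35
tool_pos: [0.542, 0.1074, 0.1614]
orientation: [-49.2, 90.0, -152.6]
force: [-0.7, -0.4, -0.6]
opening: 0.0121
```

Emit:
move_arm --commands '[[[0.1,0,0,0],[0.1,0,0,0],[0,0,0,0]]]'

```text
clock: 8.65
tool_pos: [0.5425, 0.1075, 0.1604]
orientation: [99.6, 89.9, -3.7]
force: [-1.3, -1.0, 5.8]
opening: 0.0121
```

Contact at 5.8 N about at rim height. I'll search gently sideways.

Emit:
move_arm --commands '[[[0,0,0.05,0],[0,0,0.05,0],[0,0,0,0]]]'

```text
clock: 8.95
tool_pos: [0.5416, 0.1065, 0.1594]
orientation: [-93.3, 90.0, 163.4]
force: [-0.3, -0.2, -1.3]
opening: 0.0126
```

Emit:
move_arm --commands '[[[0,-0.05,0,0],[0,-0.05,0,0],[0,0,0,0]]]'

```text
clock: 9.25
tool_pos: [0.5408, 0.1067, 0.1593]
orientation: [-37.4, 90.0, -140.8]
force: [0.3, -0.5, -0.4]
opening: 0.0122
```

Emit:
move_arm --commands '[[[0,0.05,0,0],[0.1,0,0,0],[0.1,0,0,0],[0,0,0,0]]]'

```text
clock: 9.65
tool_pos: [0.5413, 0.1066, 0.1573]
orientation: [-54.5, 90.0, -157.8]
force: [0.2, 0.1, 0.0]
opening: 0.0123
```

Emit:
move_arm --commands '[[[0.1,0,0,0],[0.1,0,0,0],[0,0,0,0]]]'

```text
clock: 9.95
tool_pos: [0.5413, 0.1066, 0.1554]
orientation: [-56.1, 90.0, -159.4]
force: [-0.9, -0.5, -1.0]
opening: 0.0126
```

The rod has entered and is running free, well below the rim. On down to the plug.

Emit:
move_arm --commands '[[[0.1,0,0,0],[0.1,0,0,0],[0.1,0,0,0],[0,0,0,0]]]'

```text
clock: 10.35
tool_pos: [0.542, 0.1067, 0.1538]
orientation: [106.6, 89.9, 3.3]
force: [-2.1, -0.8, 9.1]
opening: 0.0128
```

Emit:
move_arm --commands '[[[0.1,0,0,0],[0.1,0,0,0],[0,0,0,0]]]'

```text
clock: 10.65
tool_pos: [0.542, 0.1067, 0.1521]
orientation: [110.6, 89.9, 7.3]
force: [-2.1, -0.1, 9.4]
opening: 0.0122
```

Emit:
move_arm --commands '[[[0.1,0,0,0],[0.1,0,0,0],[0,0,0,0]]]'

```text
clock: 10.95
tool_pos: [0.542, 0.1067, 0.1502]
orientation: [110.1, 89.9, 6.8]
force: [-4.8, 0.2, 10.1]
opening: 0.0125
```

Emit:
move_arm --commands '[[[0.1,-0.03,0,0],[0.1,0,0,0],[0.1,0,0,0],[0,0,0,0]]]'

```text
clock: 11.35
tool_pos: [0.5418, 0.1067, 0.1472]
orientation: [109.1, 89.9, 5.8]
force: [-2.7, -0.5, 9.8]
opening: 0.0125
```

Emit:
move_arm --commands '[[[0.1,0,0,0],[0.1,0,0,0],[0.1,0,0,0],[0,0,0,0]]]'

```text
clock: 11.75
tool_pos: [0.5418, 0.1067, 0.1441]
orientation: [109.7, 89.9, 6.4]
force: [-4.1, -0.1, 8.5]
opening: 0.0126
```

Emit:
move_arm --commands '[[[0.1,0,0,0],[0.1,0,0,0],[0.1,0,0,0],[0,0,0,0]]]'

```text
clock: 12.15
tool_pos: [0.5418, 0.1067, 0.1412]
orientation: [109.2, 89.9, 5.9]
force: [-3.1, -0.2, 10.7]
opening: 0.0122
```

Emit:
move_arm --commands '[[[0.1,0,0,0],[0.1,0,0,0],[0.1,0,0,0],[0.1,0,0,0],[0,0,0,0]]]'

```text
clock: 12.65
tool_pos: [0.5417, 0.1067, 0.1371]
orientation: [110.1, 89.9, 6.8]
force: [-3.9, 0.3, 10.0]
opening: 0.0123
```

Emit:
move_arm --commands '[[[0.1,0,0,0],[0.1,0,0,0],[0.1,0,0,0],[0.1,0,0,0],[0,0,0,0]]]'

```text
clock: 13.15
tool_pos: [0.5418, 0.1067, 0.1332]
orientation: [108.0, 89.9, 4.7]
force: [-3.7, -1.7, 11.3]
opening: 0.0118
```

Emit:
move_arm --commands '[[[0.1,0,0,0],[0.1,0,0,0],[0.1,0,0,0],[0,0,0,0]]]'

```text
clock: 13.55
tool_pos: [0.5417, 0.1067, 0.1301]
orientation: [109.3, 89.9, 5.9]
force: [-3.0, -0.8, 9.7]
opening: 0.0126
```

Emit:
move_arm --commands '[[[0.1,0,0,0],[0.1,0,0,0],[0,0,0,0]]]'

```text
clock: 13.85
tool_pos: [0.5417, 0.1067, 0.1281]
orientation: [109.6, 89.9, 6.3]
force: [-3.3, -0.4, 10.4]
opening: 0.0121
```

Emit:
move_arm --commands '[[[0.1,0,0,0],[0.1,0,0,0],[0,0,0,0]]]'

```text
clock: 14.15
tool_pos: [0.5417, 0.1067, 0.1261]
orientation: [107.5, 89.9, 4.2]
force: [-3.4, 0.1, 9.6]
opening: 0.0125
```

Run:
```python
from h import *
o=get_obs();print(o['clock'],o['tool_pos'],o['force'])
snap('wrist','w4');s=load('w4');snap('scene','s4');t=load('s4')
a=cv2.resize(s['p'][90:230,250:390],None,fx=3.5,fy=3.5,interpolation=cv2.INTER_CUBIC)
b=cv2.resize(t['p'][120:230,285:365],None,fx=5,fy=5,interpolation=cv2.INTER_CUBIC)
im=np.zeros((550,890,3),np.uint8);im[:490,:490]=a;im[:,490:]=b
cv2.imwrite('pics/c4.png',cv2.resize(im,None,fx=.89,fy=.89)[:,:,::-1])
```

```text
14.15 [0.54168173 0.1067276  0.12610694] [-3.35472034  0.14446818  9.61300414]
```

View pics/c4.png

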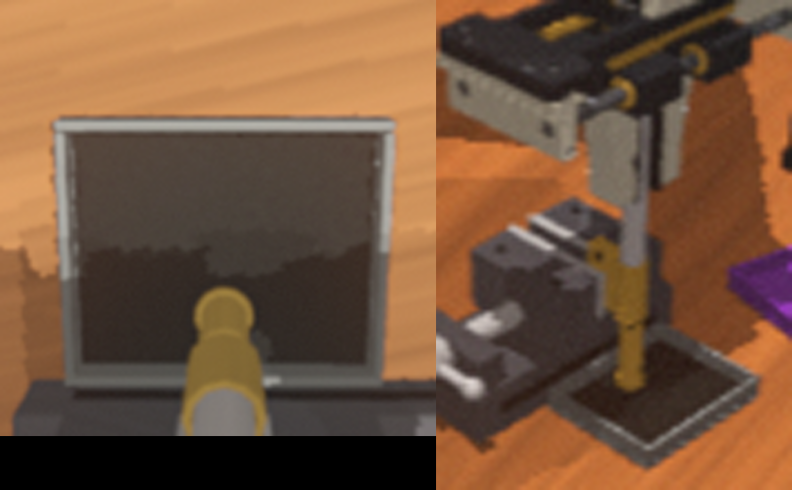

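Run:
```python
from h import *
s=load('s4');w=load('w4')
def zof(s,uv,ax):
    o,d=rays(s,uv);A=np.c_[d[0],-np.array([0,0,1.])];p=np.array([*ax,0])
    k=np.linalg.lstsq(A,p-o,rcond=None)[0];return k[1],np.linalg.norm(A@k-(p-o))
C=np.array([.5418,.1068])
cs=lambda x,y:((x/.89-490)/5+285,y/.89/5+120)
cw=lambda x,y:(x/.89/3.5+250,y/.89/3.5+90)
dv=s['T'][:2,3]-C;dv/=np.linalg.norm(dv);near=lambda r:C+dv*r
print('scene head bottom near edge',zof(s,cs(628,392),near(.008)),'barrel lower',zof(s,cs(628,320),near(.009)),'rim near',zof(s,cs(633,268),near(.009)),'fingertip',zof(s,cs(615,200),C))
dw=w['T'][:2,3]-C;dw/=np.linalg.norm(dw);nw=lambda r:C+dw*r
print('wrist head front edge',zof(w,cw(223,288),nw(.008)),'wrist barrel lower front',zof(w,cw(223,332),nw(.009)),'rim front',zof(w,cw(225,388),nw(.009)))
```

```text
scene head bottom near edge (np.float64(0.0023304629016078905), np.float64(0.0010875034299244548)) barrel lower (np.float64(0.05105520545044413), np.float64(0.002206411426382983)) rim near (np.float64(0.08406518936160486), np.float64(0.00038030081012090864)) fingertip (np.float64(0.11949515074791521), np.float64(0.010611431334352493))
wrist head front edge (np.float64(0.002983101459853803), np.float64(0.00018633354033838206)) wrist barrel lower front (np.float64(0.05021902338689521), np.float64(0.0001927240233227115)) rim front (np.float64(0.08991973218030763), np.float64(0.00020253238428886321))
```

Both views put the plug's head at z ≈ 3 mm, which is the dish floor, so the plug is out of the pins and standing in the dish. The rim is still at 84 mm, so the barrel hasn't slipped. Releasing now.

Emit:
move_arm --commands '[[[0,0,0,0],[0,0,0,0],[0,0,0,0],[0,0,0,0],[0,0,0,0],[0,0,0,0],[0,0,0,0],[0,0,0,0]]]' --jaw 7

```text
clock: 15.05
tool_pos: [0.5411, 0.1067, 0.1245]
orientation: [-36.7, 90.0, -140.0]
force: [0.7, 0.1, -0.4]
opening: 0.0683
```

Emit:
move_arm --commands '[[[0,0,0,0],[0,0,0,0],[-1,0,0,0],[-2,0,0,0],[-3,0,0,0],[-3,0,0,0],[-2,0,0,0],[0,0,0,0]]]'

```text
clock: 15.85
tool_pos: [0.5428, 0.1073, 0.2389]
orientation: [125.2, 89.6, 21.9]
force: [-0.3, 0.0, -0.5]
opening: 0.07
```

Emit:
move_arm --commands '[[[0,0,0,0],[0,0,0,0],[0,0,0,0]]]'

```text
clock: 16.15
tool_pos: [0.5407, 0.1065, 0.2337]
orientation: [-50.2, 89.9, -153.6]
force: [1.0, -0.1, -0.2]
opening: 0.0697
```

Run:
```python
from h import *
o=get_obs();print(o['clock'],o['tool_pos'],o['force'],o['opening'])
for n,f in(('wrist','w5'),('scene','s5'),('top','t5')): snap(n,f)
s=load('w5');t=load('s5');p=load('t5')
a=cv2.resize(s['p'][60:260,240:400],None,fx=2.5,fy=2.5,interpolation=cv2.INTER_CUBIC)
b=cv2.resize(t['p'][110:235,285:365],None,fx=5,fy=5,interpolation=cv2.INTER_CUBIC)[:600]
im=np.zeros((600,800,3),np.uint8);im[:500,:400]=a;im[:,400:]=b
cv2.imwrite('pics/c5.png',im[:,:,::-1])
v,u=np.mgrid[0:400,0:640]
P=depthpt(p,np.c_[u.ravel(),v.ravel()]);m=(P[:,2]>.14)&(np.hypot(P[:,0]-.542,P[:,1]-.107)<.02)
print('top view',m.sum(),P[m].round(4)[:8].tolist(),np.round(np.median(P[m],0),4))
P=depthpt(s,np.c_[u.ravel(),v.ravel()]);m=(P[:,2]>.1)&(np.hypot(P[:,0]-.542,P[:,1]-.107)<.015)
print('wrist',m.sum(),np.percentile(P[m,2],[50,90,98]).round(4)); q=P[m];zz=np.percentile(q[:,2],90);print(q[q[:,2]>zz-.004].mean(0).round(4))
for lo,hi in((.1,.12),(.13,.145)):
    k=q[(q[:,2]>lo)&(q[:,2]<hi)];print(lo,k.mean(0).round(4),len(k))
```

```text
16.15 [0.54067355 0.10647565 0.23371038] [ 0.96579625 -0.07400459 -0.2264213 ] 0.06965964789058897
top view 659 [[0.5607, 0.1138, 0.6762], [0.561, 0.1125, 0.6754], [0.561, 0.1112, 0.6751], [0.5607, 0.1097, 0.676], [0.5609, 0.1085, 0.6751], [0.561, 0.1071, 0.675], [0.5611, 0.1058, 0.6746], [0.5603, 0.1042, 0.6766]] [0.5417 0.107  0.6758]
wrist 569 [0.1589 0.1683 0.1688]
[0.5423 0.1068 0.1677]
0.1 [0.5468 0.1061 0.1101] 77
0.13 [0.5467 0.1057 0.1375] 77
```

View pics/c5.png

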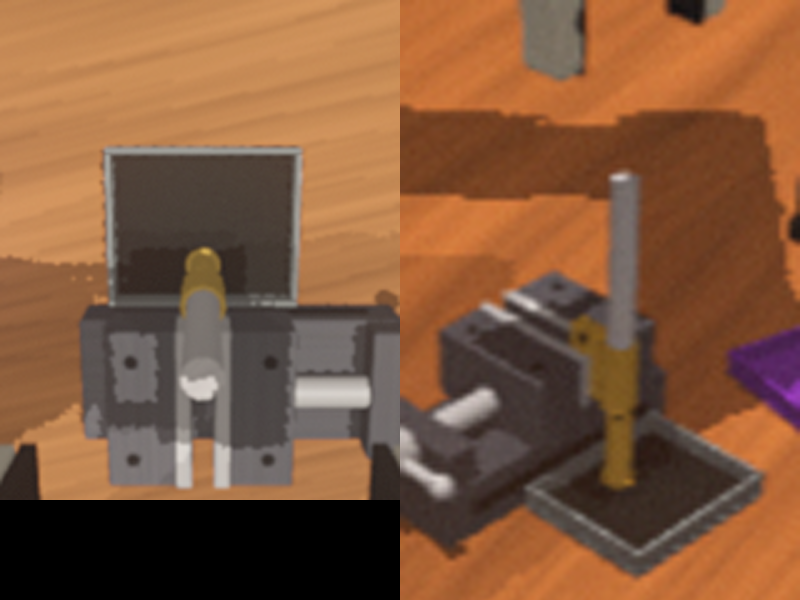

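The follower stands upright with its top at 168.5 mm, so its lower end is at about 48.5 mm. I'll check once more that the plug is really free and resting in the dish.

Run:
```python
from h import *
ims=[]
for f in('s3','s4','s5'):
    ims.append(cv2.resize(load(f)['p'][168:214,312:344],None,fx=8,fy=8,interpolation=cv2.INTER_CUBIC))
im=np.clip(np.hstack(ims).astype(float)*1.5,0,255).astype(np.uint8);cv2.imwrite('pics/c6.png',im[:,:,::-1])
s=load('s5');C=np.array([.5418,.1068]);dv=s['T'][:2,3]-C;dv/=np.linalg.norm(dv)
for n,uv,r in(('mark',((615-400)/5+285-.4,415/5+110-.4),.0078),('head',(328.3,207),.008)):
    o,d=rays(s,uv);p=np.array([*(C+dv*r),0]);A=np.c_[d[0],-np.array([0,0,1.])];print(n,np.linalg.lstsq(A,p-o,rcond=None)[0][1])
p=load('top')['p'];q=load('t5')['p']
df=cv2.absdiff(p,q).max(2)>40
for n,(x,y) in dict(stamp=(358,174),spare=(323,167),stapler=(193,207),rods=(430,208)).items(): print(n,df[y-15:y+15,x-15:x+15].sum())
```

```text
mark 0.04818441823876751
head 0.005672709235297415
stamp 0
spare 0
stapler 631
rods 0
```

View pics/c6.png

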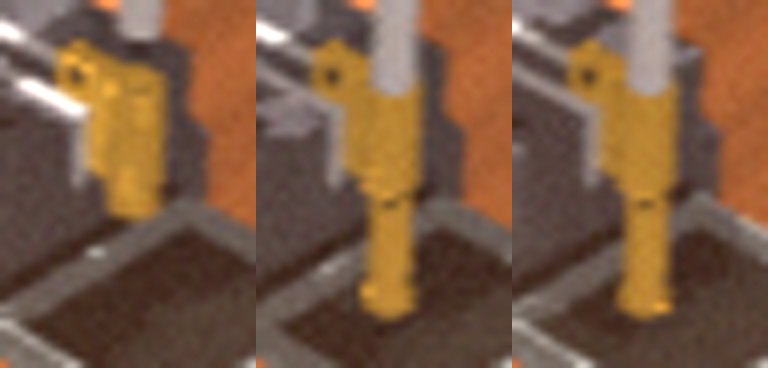

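Run:
```python
from h import *
a=load('scene')['p'];b=load('s5')['p']
for n,(x,y) in dict(stapler=(385,157),stamp=(330,265),spare=(363,250),rods=(215,280)).items():
    g=lambda i:(lambda t:cv2.moments(t))(((i[y-22:y+22,x-28:x+28].max(2)<75)).astype(np.uint8))
    m,k=g(a),g(b);c=lambda m:(round(m['m10']/m['m00'],1),round(m['m01']/m['m00'],1),m['m00']) if m['m00'] else None
    d=(cv2.absdiff(a,b).max(2)>40)[y-22:y+22,x-28:x+28].sum();print(n,c(m),c(k),d)
p=load('top')['p'];q=load('t5')['p'];print('top depth at stapler',load('top')['d'][207,193],load('t5')['d'][207,193])
```

```text
stapler (27.3, 24.5, 548.0) (27.3, 24.5, 540.0) 207
stamp (27.7, 21.9, 620.0) (27.7, 21.9, 609.0) 0
spare (3.6, 30.0, 110.0) (3.5, 29.9, 106.0) 0
rods None None 166
top depth at stapler 1.2482432 0.62798643
```

```bash
python3 -c "
from h import *
o=get_obs();print(o['clock'],o['force'],o['opening']);print(close_job())"
```

```text
16.3 [-0.0109753   0.12574915  0.15575041] 0.06993900496232386
the job is handed in; nothing more can be done
None
```

The plug is out and in the dish, and the follower is standing released in the bore. I handed the job in at 16.3 s.

I took the thickest rod from the near-robot end of the block. First contact was on the rim, at about 6 N; a 1 mm sideways shift found the bore. I then pushed the plug down at about 9 to 11 N, well under the 22 N slip limit, and let go.

What the last checks showed:
- **Follower:** its top is at about 168.5 mm, so its lower end is at about 48.5 mm against the 48 mm target. It looks upright.
- **Plug:** the two views put its head at 2 to 6 mm, against a dish floor at 4 mm. It stands upright under the barrel rather than lying over. That it is fully clear of the bore is judged from its position and not moving, as I had no direct contact reading.
- **Barrel:** just before release the scene camera gave the rim at 84 mm, so no slip. The wrist camera gave about 90 mm, from an edge partly hidden by the rod, so I discounted that reading.
- **Bystanders:** the stamp, spare lock, stapler and two thinner rods look unmoved. The top view differed at the stapler only because the arm was in the way; the scene view showed it in place.

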